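# Release a locked build platform on its drip stand

### The job

The printer's build platform is locked on the tilted drip stand. Pull the looped spring clip sideways out of the knob's cross-drilled stud and lower it into the round steel dish, letting go only when it is down inside; then turn the bar knob anticlockwise until it clicks past its detent and rests against the open stop. Let go, with the clip lying wholly inside the dish, and leave the other things on the cart where they are.

Things in the scene. Friction and masses are not known exactly. Their poses are not given: they have to be found in the camera images.
- clip_loop (a point): Centre of the loop of the bright steel spring clip (R-clip, 34 g, 4 mm wire). Loop 28 mm across outside, flat in the clip's x-y plane. +x: the way the straight leg points, into the stud; +y: side of the bowed spring leg; z: square to the clip, at the start up along the knob's axis. At the start the leg is level, the stud's axis at x = 37 mm, y = -6 mm, and 37 mm is free under the loop.
- clip_tip (a point): End of the clip's straight leg: 55 mm along +x and 6 mm to -y from the loop's centre, same axes. The leg runs along x at y = -6 mm. Whole clip 69 x 28 x 4 mm. Pulled along -x it needs up to 5 N till the bow snaps off the knob's crown and it is free after 35 mm; the next 40 mm are clear of the stand. Play in the hole lets the loop sag some 6 mm.
- knob_grip (a point): On the lock knob's axis, half-way up its black bar. z: the axis, 35 deg off vertical, leaning to the stand's front; x: along the bar, turning with it. Bar 64 long (x), 20 wide (y), 20 mm high; locked it runs up and down the slope. On it a castellated crown (21 mm across); crown and stud end 22 mm above this point. Below: neck of 22 mm diameter, detent plate (48 mm across) 27 mm under this point.
- knob (a joint): Angle of the lock knob, rad: 0 = locked (start), grows anticlockwise seen looking down on it along its axis. The clip in the crown blocks it (0.3 rad of play). Freed, it turns easily to 0.65 rad, where the spring detent resists with 0.11 N m, fading to nothing at its crest, 1.13 rad; past that the knob snaps on to the open stop at 1.35 rad. Let go before the crest it springs back to 0.6 rad.
- stud (a point): Middle of the 5.5 mm cross hole in the fixed 12 mm steel stud that stands through the knob's crown. Axes of the stand: x to its back, y level to its left (the clip's side), z up.
- stand: Fixed drip stand, origin under the middle of its pan, x to its back; its front (-x) roughly faces the robot. Pan 160 x 170 (x, y), 22 mm high. A 30 x 30 mm post at x = 60 mm, 153 mm tall, carries the aluminium build platform (92 x 142 x 12 mm, middle of its lower face at z = 105 mm) tilted 35 deg about y, back edge up, with knob and stud on top. Stud end highest, 174 mm.
- dish_floor (a point): Middle of the inner floor of the round bright steel parts dish, 4 mm above the cart. Fixed (magnetic foot). Inside diameter about 110 mm at the floor and 130 mm at the rim; outside 136 mm; rim 24 mm above the cart.
- canister: Bystander, loose: tall frosted white plastic screw-top canister, 84 mm diameter, 198 mm tall, upright, origin under its middle.
- jaw_model: Bystander, loose: beige resin jaw model, horseshoe about 62 x 58 mm, 25 mm high, origin under its middle.
- pot: Bystander, loose: grey screw-top pot, 66 mm diameter, 72 mm tall, origin under its middle.
- loupe: Bystander, loose: brass inspection loupe lying flat, ring 56 mm across with glass, handle to its -x (107 mm from ring centre), 14 mm high; origin under the ring's centre.
- scraper_a: Bystander, loose: pale blue plastic vat scraper lying flat, 156 mm along its x, 46 mm wide, 6 mm thick, origin under its middle.
- scraper_b: Bystander, loose: the second, equal scraper.
- burnisher: Bystander, loose: cork-handled burnishing tool lying along its x, 115 mm long, 19 mm thick; origin under it, 35 mm ahead of the handle's middle and 40 mm behind the steel tip.
Mind the look-alikes: they are no part of the job. Leave any red look-alike of the stand alone.

How it is judged:
On the way, in this order (a step that is already met when the one before it is completed fails the run):
1. the clip is pulled clear of the stud while the knob is not yet turned into its detent (distance between clip_loop and stud above 0.075 m and value of joint knob below 0.6 rad), for 0.1 s.
2. the clip, still held by the fingers, is down inside the round dish (loop less than 45 mm above the dish floor) (horizontal distance between clip_loop and dish_floor below 0.05 m and horizontal distance between clip_tip and dish_floor below 0.06 m and z of clip_loop in the frame of dish_floor below 0.045 m and contact force between the fingers and clip above 0.3 N), for 0.05 s.
3. the knob is past its detent, at the open stop (value of joint knob above 1.25 rad), for 0.2 s.
At the end, for the whole second after the job is handed in: The clip lies at rest wholly inside the round dish (loop centre within 50 mm and leg end within 60 mm of the dish's middle, both below the rim), the knob rests at its open stop (over 1.25 rad of 1.35), and the robot holds nothing (horizontal distance between clip_loop and dish_floor below 0.05 m and horizontal distance between clip_tip and dish_floor below 0.06 m and z of clip_loop in the frame of dish_floor below 0.02 m and z of clip_tip in the frame of dish_floor below 0.022 m and linear speed of clip below 0.02 m/s and value of joint knob above 1.25 rad and velocity of joint knob below 0.05 rad/s); the robot touches nothing.
It fails at once if the knob is forced round (over 0.5 rad) with the clip still in the stud (value of joint knob above 0.5 rad and distance between clip_loop and stud below 0.06 m).
It fails at once if a bystander (canister, pot, jaw model, loupe, scrapers, burnisher) is shifted by more than 20 mm (distance of any of canister, jaw_model, pot, loupe, scraper_a, scraper_b, burnisher from where it was at the start of the episode above 0.02 m).
It fails at once if the canister or the pot is tipped (angle between any of canister, pot's own z axis and vertical above 0.4 rad).
It also fails if it takes over 56 s, if anything falls off the work surface, if the arm or the gripper's body presses on something with over 40 N, if the wrist force passes 120 N, or if a joint passes its speed limit or range.

### The arm

A 6-joint arm with a two-finger parallel gripper is mounted at the origin on the work surface. World frame = base frame: x ahead of the robot, y to its left, z up, the work surface at z = 0. Lengths are in m, angles in rad, forces in N, time in s.
With the tool pointing down it reaches from about 0.275 to 0.75 m from the base axis. Payload 10.2 kg.
Tool frame: the origin (TCP) lies at the very end of the fingers, on their centre line; the grasp point (between the pads) lies 19 mm behind it (robot.hold_point_z is the distance from the TCP to the grasp point, in m); z points along the fingers, y is the direction in which the jaws open and shut (so a half turn about z gives the same grasp; the last joint's range is limited). The gripper opens to 88 mm and grips with 3 to 60 N. Pads are 18 mm wide; open, the fingers measure 123 mm over their backs; the gripper's body (75 mm by 187 mm) begins 45 mm behind the grasp point.
Start: joints at [-0.223, 0.313, 1.498, -0, 1.331, -0.223], TCP at [0.525, -0, 0.239] pointing down, gripper open.
Joint ranges: [-2.94, 2.94], [-0.97, 2.17], [0.19, 2.56], [-1.23, 4.37], [0.02, 3.11], [-2.88, 2.88]. Speed limits (rad/s): [2.39, 2.39, 3.01, 3.14, 3.14, 3.14].

### API

Orientations are given as a unit quaternion [w, x, y, z].
In Python, from plant import robot gives the robot as it stands.
- The arm moves only by the tool carry_out, never from a script. Its argument "steps" is a list of rows, each a list of 7 numbers: the turn, a rotation vector about the tool's x, y, z in degrees, then the shift along the tool's x, y, z in mm, then the opening, from 0 (shut) to 1 (fully open). In form: [[wx, wy, wz, x, y, z, gripper], ...]. A call has 1 to 12 rows; each row shifts and turns the commanded pose from where the row before left it, along the tool's axes as they then stand; what a row does not reach is not made up. A row lasts 1/8 s, in which the tool goes at most 62.5 mm and 10.7 degrees, less where a joint would pass 70% of its speed; a pose out of reach is approached as far as the arm can. A call is refused whole if a number of a shift passes 62.5 or a number of a turn 10.7, either way. A call with a gripper value outside its range is refused whole. The fingers move at their own pace and stop on an object; "squeeze" is the grip in N (left out, the last holds). Time passes only in rows, so rows that do not move let the fingers close. It gives the time, the measured TCP pose, the force and the opening at its end, in the units of the state.
- robot.get_obs(): the state, without advancing time (a new reading comes with each control period).
- robot.camera(name): name is "scene" or "side" or "wrist"; returns the picture (480x640x3 uint8, red, green, blue); there is no depth.
- robot.calibration(name): a dict with "fx", "fy", "cx", "cy" (pixels), "k1" (the pictures are not rectified: a ray, as slopes to the right and down, at radius r is drawn at 1 + k1 r^2 times it, then the intrinsics apply), "rvec" (rotation vector, rad) and "tvec" (3), from world to camera coordinates, as OpenCV has them; the wrist camera has in their place "tool_from_camera" (4x4, takes a point from camera to tool coordinates, whose origin is the TCP and whose axes are the flange's). Camera axes: x right, y down, z forward; pixel columns grow to the right and rows downward; lengths in m; the calibration is good to about 2 mm. A picture is of the moment at which its call begins: read the wrist's pose just before it. calibration takes no time and is no camera call.
- robot.job_done(): hands the job in, once; it reports no verdict.
The state is a dict: "time": time; "joints": joint angles; "joint_velocities": joint speeds; "joint_torque": joint torques, N m; "position": TCP position; "ee_rot": TCP orientation; "contact_force": force on the tool from outside, world axes, zero at the start; "wrist_torque": the same for the moment, N m; "gripper_width": opening from 0.0 (shut) to 1.0 (fully open).
Only numpy, scipy, OpenCV 4.12 (cv2) and the standard library are available. Lean on these libraries where they do the work, as an engineer would, in place of code of your own. Each camera call takes 0.05 s, during which the arm holds its last target.

## Working session

There is one attempt and no reset: what is moved stays moved. The work goes in short steps, Python scripts to look and compute and a tool call to move; the robot and the scene stay as the last step left them, time stands still between calls to the robot, and variables do not carry over. Pictures are saved under pics/ and viewed, and the job is handed in when it is done.

Besides the shell and the picture viewer there is one more tool, called after ">>>" as name(argument=value, ...), one argument or row to a line, values as JSON. carry_out: Moves the arm, as the interface text tells. Its arguments: {"type":"object","properties":{"steps":{"type":"array","items":{"type":"array","items":{"type":"number"}}},"squeeze":{"type":"number"}},"required":["steps"]}

```bash
ls; mkdir -p pics; python3 - <<'E'
from plant import robot
import cv2,json
for n in ["scene","side","wrist"]:
    cv2.imwrite(f"pics/{n}0.png",robot.camera(n)[:,:,::-1]); print(n,robot.calibration(n))
print(robot.get_obs(),robot.hold_point_z)
E
```

```text
pics
scene {'fx': 518.7250672904609, 'fy': 518.7250672904609, 'cx': 318.5131341431372, 'cy': 245.42205229913802, 'k1': 0.0024444881710772243, 'rvec': array([ 1.81365077,  1.82714235, -0.66635251]), 'tvec': array([ 0.01958898, -0.28970838,  1.57542867])}
side {'fx': 468.6005025537814, 'fy': 468.6005025537814, 'cx': 309.25840698933877, 'cy': 239.16176910304256, 'k1': -0.03142527014430699, 'rvec': array([ 0.0927925 , -2.74544195,  1.45556586]), 'tvec': array([0.48952552, 0.11398427, 1.13841293])}
wrist {'fx': 395.6414502837893, 'fy': 395.6414502837893, 'cx': 324.2106438488422, 'cy': 233.16544683479606, 'k1': -0.038551355571816597, 'tool_from_camera': array([[ 9.16228007e-04, -9.58087699e-01, -2.86473596e-01,
         7.49188401e-02],
       [ 9.99999410e-01,  7.10465129e-04,  8.22203403e-04,
         7.73117586e-05],
       [-5.84213466e-04, -2.86474180e-01,  9.58087785e-01,
        -1.45487672e-01],
       [ 0.00000000e+00,  0.00000000e+00,  0.00000000e+00,
         1.00000000e+00]])}
{'time': 0.15, 'joints': array([-2.23377710e-01,  3.13292953e-01,  1.49821390e+00,  2.14025506e-05,
        1.33101302e+00, -2.23395892e-01]), 'joint_velocities': array([-4.71724604e-04, -2.29679581e-03, -2.59864063e-03,  2.62034393e-05,
        1.77490274e-04,  1.10508435e-03]), 'joint_torque': array([ 1.56247002e-03, -4.02303922e+01, -2.52316958e+01,  6.93405792e-02,
        3.44249513e-02, -9.17278635e-05]), 'position': array([5.24827561e-01, 4.39940017e-05, 2.38325455e-01]), 'ee_rot': array([-3.97842038e-04,  7.07102077e-01,  7.07111333e-01, -2.38259748e-04]), 'contact_force': array([ 0.51039593, -0.5647032 , -0.18902501]), 'wrist_torque': array([-0.06364002, -0.0146657 , -0.06401925]), 'gripper_width': 0.9985727367004522} 0.0187
```

View pics/scene0.png

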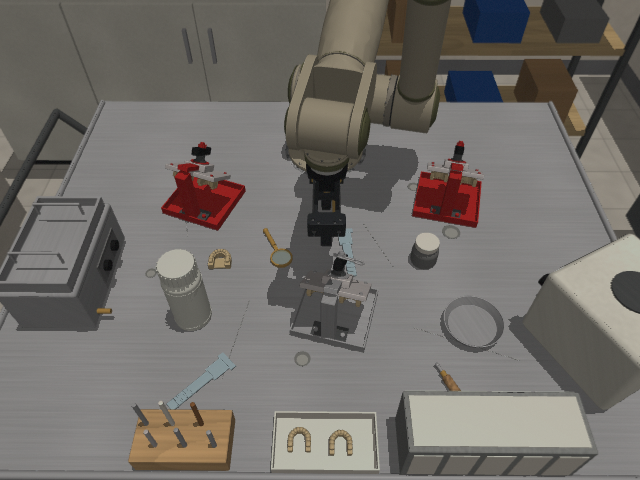

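View pics/side0.png

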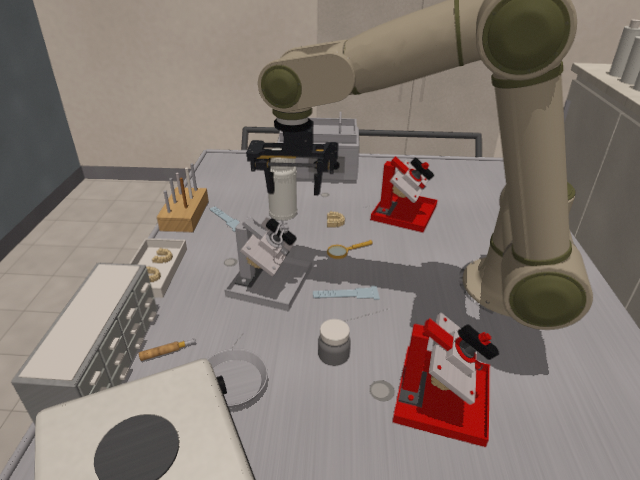

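View pics/wrist0.png

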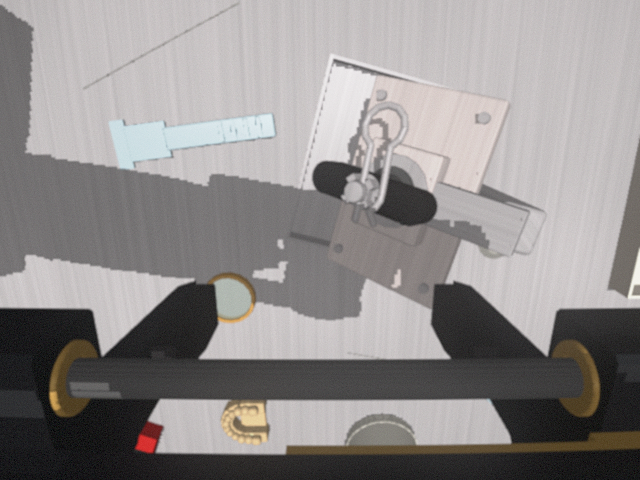

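```bash
python3 - <<'E'
import cv2,numpy as np
w=cv2.imread('pics/wrist0.png')[40:320,270:560]; s=cv2.imread('pics/scene0.png')[235:355,280:390]; d=cv2.imread('pics/side0.png')[200:310,220:320]
cv2.imwrite('pics/w0c.png',cv2.resize(w,None,fx=2.6,fy=2.1 if 0 else 2.1,interpolation=2) if 0 else cv2.resize(w,None,fx=2,fy=2,interpolation=2))
cv2.imwrite('pics/sd0c.png',np.hstack([cv2.resize(s,(400,436),interpolation=2),cv2.resize(d,(400,436),interpolation=2)]))
E
```

```text
(no output)
```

View pics/w0c.png

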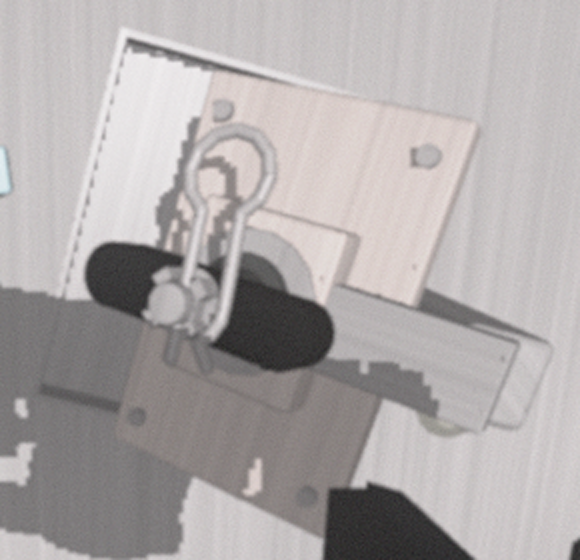

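View pics/sd0c.png

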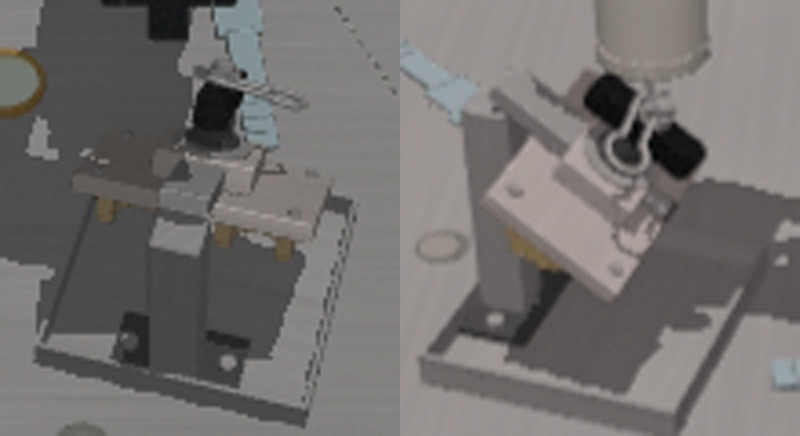

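```bash
cat > h.py <<'E'
import numpy as np,cv2
from scipy.spatial.transform import Rotation as R
from plant import robot
def rot(q): return R.from_quat([q[1],q[2],q[3],q[0]]).as_matrix()
def ray(n,uv,pos=None,q=None):
    c=robot.calibration(n); d=np.array([(uv[0]-c['cx'])/c['fx'],(uv[1]-c['cy'])/c['fy']])
    x=d.copy()
    for _ in range(20): x=d/(1+c['k1']*(x@x))
    v=np.array([x[0],x[1],1.])
    if n=='wrist':
        T=c['tool_from_camera']; M=rot(q); o=M@T[:3,3]+pos; v=M@T[:3,:3]@v
    else:
        M=cv2.Rodrigues(c['rvec'])[0]; o=-M.T@c['tvec']; v=M.T@v
    return o,v/np.linalg.norm(v)
def plane(r,z): o,v=r; return o+v*(z-o[2])/v[2]
def tri(rs):
    A=sum(np.eye(3)-np.outer(v,v) for o,v in rs); b=sum((np.eye(3)-np.outer(v,v))@o for o,v in rs)
    p=np.linalg.solve(A,b); return p,[np.linalg.norm(np.cross(p-o,v))*1000 for o,v in rs]
E
python3 - <<'E'
from h import *
np.set_printoptions(precision=4,suppress=True)
P=np.array([0.52483,0.00004,0.23833]);q=[-3.97842038e-04,7.07102077e-01,7.07111333e-01,-2.38259748e-04]
W=lambda u:ray('wrist',u,P,q)
print('stud end z.174',plane(W((354,191.5)),.174), tri([W((354,191.5)),ray('scene',(341.9,254.3)),ray('side',(283.7,224))]))
print('loop',tri([W((385,124)),ray('scene',(359.2,262)),ray('side',(276.7,237.9))]))
# pan corners in wrist
print('pan FL z22',plane(W((270+123/2,40+30/2)),.022))
print('pan FR bottom?',plane(W((270+40/2,40+388/2)),.0),plane(W((270+40/2,40+388/2)),.022))
# scene pan back corners: crop px /3.636
f=lambda x,y:(280+x/3.636,235+y/3.636)
for p in [(353,203),(305,412),(38,350)]: print('scene',p,plane(ray('scene',f(*p)),.022))
# platform corners wrist
# dish rim
s=cv2.imread('pics/scene0.png')
E
python3 - <<'E'
import cv2
s=cv2.imread('pics/scene0.png')[280:370,420:520]
d=cv2.imread('pics/side0.png')[330:430,190:290]
import numpy as np
cv2.imwrite('pics/dish.png',np.hstack([cv2.resize(s,(400,360),interpolation=2),cv2.resize(d,(360,360),interpolation=2)]))
E
```

```text
stud end z.174 [0.541  0.0356 0.174 ] (array([0.5441, 0.0348, 0.1746]), [np.float64(3.251338922608136), np.float64(2.5928252058990418), np.float64(2.5538047363038117)])
loop (array([0.5576, 0.0708, 0.1631]), [np.float64(0.33646984131334046), np.float64(1.1128591078773116), np.float64(1.065237542527346)])
pan FL z22 [0.5311 0.1244 0.022 ]
pan FR bottom? [ 0.4904 -0.0407  0.    ] [ 0.4923 -0.034   0.022 ]
scene (353, 203) [0.5338 0.1224 0.022 ]
scene (305, 412) [0.6845 0.0843 0.022 ]
scene (38, 350) [ 0.6435 -0.0759  0.022 ]
```

View pics/dish.png

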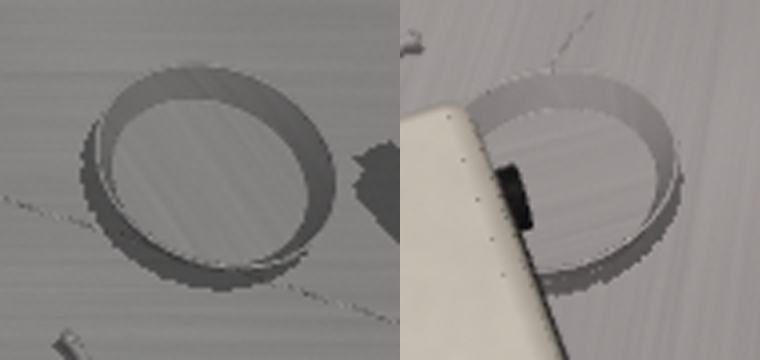

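```bash
python3 - <<'E'
from h import *
np.set_printoptions(precision=4,suppress=True)
P=np.array([0.52483,0.00004,0.23833]);q=[-3.97842038e-04,7.07102077e-01,7.07111333e-01,-2.38259748e-04]
W=lambda u:ray('wrist',u,P,q)
print(plane(ray('scene',(474,321.7)),.024),plane(ray('scene',(472.2,325.2)),.004))
psi=np.radians(-14.3);S=np.array([[np.cos(psi),-np.sin(psi),0],[np.sin(psi),np.cos(psi),0],[0,0,1]]);C=np.array([.588,.0237,0])
s,c=np.sin(np.radians(35)),np.cos(np.radians(35))
n=S@[-s,0,c];u=S@[c,0,s];l=S[:,1];o=C+[0,0,.105]
for name,uv in [('loop',(385,124)),('stud',(354,191.5)),('leg bend',(375,143))]:
  O,v=W(uv)
  for h in (.066,.070,.074,.078,.084):
    p=O+v*((o-O)@n+h)/(v@n); print(name,h,p,'axis u,l mm',((p-o)@u)*1e3,((p-o)@l)*1e3)
M=np.column_stack([l,u,-n]); print(M)
M0=rot(q); rv=R.from_matrix(M0.T@M).as_rotvec(degrees=True);print('turn in tool',rv)
o2=robot.get_obs();print(o2['position'])
for h in (.074,):
  g=o+h*n+.037*l+.006*u; print('loop pred',g)
  for back in (.0,.08): 
    t=g-n*.010+n*back; print('TCP',back,t,'shift in current tool', M0.T@(t-o2['position'])*1e3,'in new', M.T@(t-o2['position'])*1e3)
E
```

```text
[0.6175 0.333  0.024 ] [0.6144 0.334  0.004 ]
loop 0.066 [0.5586 0.0704 0.1576] axis u,l mm -2.6352147709662015 38.00250671373742
loop 0.07 [0.558  0.0705 0.162 ] axis u,l mm -0.6372587011799621 37.925980894497506
loop 0.074 [0.5573 0.0706 0.1664] axis u,l mm 1.360697368606293 37.8494550752576
loop 0.078 [0.5566 0.0707 0.1708] axis u,l mm 3.3586534383924422 37.77292925601767
loop 0.084 [0.5557 0.0708 0.1775] axis u,l mm 6.355587543071768 37.658140527157805
stud 0.066 [0.5426 0.0317 0.1534] axis u,l mm -9.945454406722964 -3.434686582485504
stud 0.07 [0.5422 0.0326 0.1579] axis u,l mm -7.804622650907574 -2.7013391671515845
stud 0.074 [0.5419 0.0334 0.1624] axis u,l mm -5.663790895092275 -1.9679917518176777
stud 0.078 [0.5415 0.0343 0.1669] axis u,l mm -3.522959139276908 -1.2346443364837565
stud 0.084 [0.541  0.0355 0.1736] axis u,l mm -0.3117115055538553 -0.13462321348288195
leg bend 0.066 [0.5536 0.06   0.156 ] axis u,l mm -5.37880819194286 26.654986163381565
leg bend 0.07 [0.5531 0.0603 0.1604] axis u,l mm -3.3272296950217277 26.800243057724888
leg bend 0.074 [0.5525 0.0606 0.1649] axis u,l mm -1.2756511981006196 26.945499952068214
leg bend 0.078 [0.552  0.0608 0.1693] axis u,l mm 0.7759272988205119 27.090756846411537
leg bend 0.084 [0.5511 0.0613 0.176 ] axis u,l mm 3.853295044202186 27.30864218792653
[[ 0.247   0.7938  0.5558]
 [ 0.969  -0.2023 -0.1417]
 [ 0.      0.5736 -0.8192]]
turn in tool [-34.8687  -4.3741  13.851 ]
[0.5248 0.     0.2383]
loop pred [0.5608 0.0688 0.1691]
TCP 0.0 [0.5663 0.0674 0.1609] shift in current tool [67.3446 41.5731 77.4361] in new [ 75.5266 -25.1142  76.9739]
TCP 0.08 [0.5219 0.0787 0.2264] shift in current tool [78.6938 -2.9501 11.9465] in new [ 75.5266 -25.1142  -3.0261]
```

>>> carry_out(
  steps=[
    [-8.7,-1.1,3.5,0,0,0,0.6],
    [-8.7,-1.1,3.5,0,0,0,0.6],
    [-8.7,-1.1,3.5,0,0,0,0.6],
    [-8.7,-1.1,3.4,0,0,0,0.6],
    [0,0,0,19,-7,-1,0.6],
    [0,0,0,19,-6,-1,0.6],
    [0,0,0,19,-6,-1,0.6],
    [0,0,0,19,-6,0,0.6],
    [0,0,0,0,0,0,0.6],
    [0,0,0,0,0,0,0.6],
  ],
  squeeze=30,
)

```text
time: 1.4
position: [0.5224, 0.0787, 0.2268]
ee_rot: [0.238, 0.753, 0.585, 0.184]
contact_force: [-0.0, 0.2, 0.1]
gripper_width: 0.603
```

```bash
cat > snap.py <<'E'
import sys
from h import *
np.set_printoptions(precision=4,suppress=True)
o=robot.get_obs(); print(o['time'],list(o['position'].round(5)),list(o['ee_rot'].round(6)),o['joints'],o['contact_force'],o['gripper_width'])
for a in sys.argv[2:]: cv2.imwrite(f'pics/{a}{sys.argv[1]}.png',robot.camera(a)[:,:,::-1])
E
python3 snap.py 1 wrist
```

```text
1.4 [np.float64(0.52235), np.float64(0.07867), np.float64(0.22679)] [np.float64(0.237629), np.float64(0.753405), np.float64(0.584872), np.float64(0.183953)] [-0.0058  0.0986  1.9226 -0.2747  0.5409  0.4387] [-0.0287  0.2281  0.1061] 0.60291537326084
```

View pics/wrist1.png

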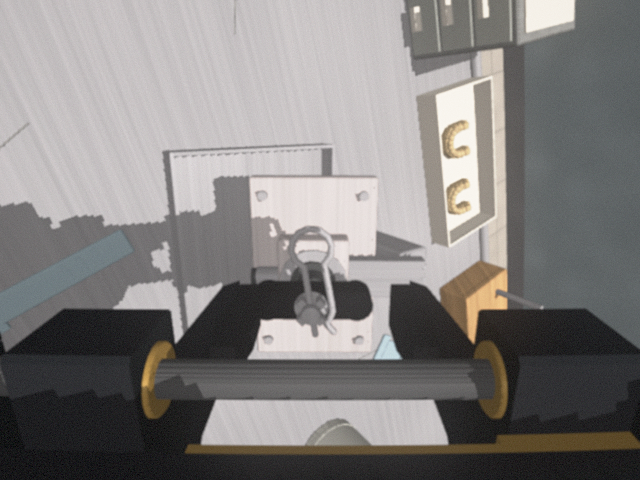

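```bash
python3 - <<'E'
import cv2
w=cv2.imread('pics/wrist1.png')[215:345,245:385]
cv2.imwrite('pics/w1c.png',cv2.resize(w,None,fx=4,fy=4,interpolation=2))
E
```

```text
(no output)
```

View pics/w1c.png

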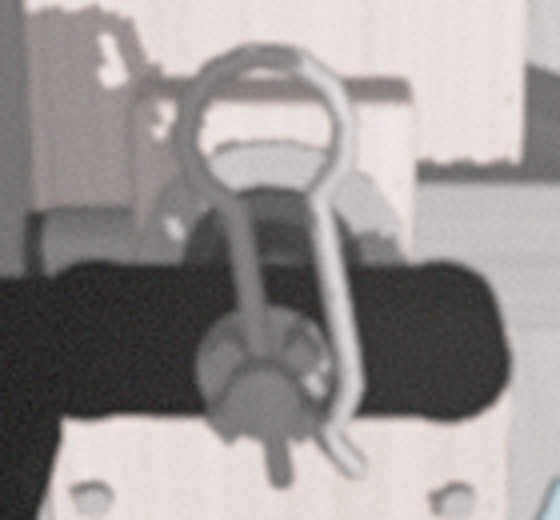

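```bash
python3 - <<'E'
from h import *
np.set_printoptions(precision=4,suppress=True)
P=np.array([0.52483,0.00004,0.23833]);q=[-3.97842038e-04,7.07102077e-01,7.07111333e-01,-2.38259748e-04]
P1=np.array([.52235,.07867,.22679]);q1=[.237629,.753405,.584872,.183953]
a=ray('wrist',(385,124),P,q);b=ray('wrist',(311.7,246.7),P1,q1)
p,e=tri([a,b]);print(p,e); p2,e2=tri([a,b,ray('scene',(359.2,262)),ray('side',(276.7,237.9))]);print(p2,e2)
psi=np.radians(-14.3);S=np.array([[np.cos(psi),-np.sin(psi),0],[np.sin(psi),np.cos(psi),0],[0,0,1]]);C=np.array([.588,.0237,0])
s,c=np.sin(np.radians(35)),np.cos(np.radians(35))
n=S@[-s,0,c];u=S@[c,0,s];l=S[:,1];o=C+[0,0,.105]
T=rot(q1)
for x in (p,p2): print('u l n',[(x-o)@k*1e3 for k in (u,l,n)],'tool',T.T@(x-P1)*1e3)
# measured loop: outer width 178/4 px => depth
print('tool axes vs', T.T@u,T.T@l,T.T@n)
bo,bv=b
for uv in [(311.7,246.7),(315,335),(310.5,310)]:
  O,v=ray('wrist',uv,P1,q1)
  for h in (.070,.076): x=O+v*((o-O)@n+h)/(v@n);print(uv,h,'u,l',(x-o)@u*1e3,(x-o)@l*1e3)
E
```

```text
[0.5576 0.0707 0.1618] [np.float64(0.10278187379235847), np.float64(0.1027818737924898)]
[0.5574 0.0709 0.1628] [np.float64(0.30154140886822334), np.float64(0.30925674537097003), np.float64(1.0945996907765354), np.float64(1.0763008758204669)]
u l n [np.float64(-1.042771231330257), np.float64(37.99377032582773), np.float64(70.11679915518668)] tool [ 1.0371 -7.6356 73.9259]
u l n [np.float64(-0.7147974803948762), np.float64(38.19255159558792), np.float64(71.0646109043368)] tool [ 1.2348 -7.3081 72.9777]
tool axes vs [ 0.0005  1.     -0.0004] [ 1.     -0.0005 -0.0013] [-0.0013 -0.0004 -1.    ]
(311.7, 246.7) 0.07 u,l -0.9856689338960077 38.04237474607983
(311.7, 246.7) 0.076 u,l -0.7861087399197372 40.067272339361146
(315, 335) 0.07 u,l 0.5395221274409157 -20.62877571316518
(315, 335) 0.076 u,l 0.6974115004046441 -17.000882225553053
(310.5, 310) 0.07 u,l -2.1101224562236647 -3.118151187866178
(310.5, 310) 0.076 u,l -1.8798402742591875 0.0313221733037361
```

>>> carry_out(
  steps=[
    [0,0,0,1,-7.5,15,0.6],
    [0,0,0,0,0,20,0.6],
    [0,0,0,0,0,20,0.6],
    [0,0,0,0,0,20,0.6],
    [0,0,0,0,0,10,0.6],
    [0,0,0,0,0,0,0.6],
    [0,0,0,0,0,0,0.6],
  ],
  squeeze=30,
)

```text
time: 2.33
position: [0.5638, 0.0694, 0.1535]
ee_rot: [0.238, 0.753, 0.585, 0.184]
contact_force: [-0.6, 0.0, -0.0]
gripper_width: 0.598
```

```bash
python3 snap.py 2 wrist side; python3 -c "
import cv2
w=cv2.imread('pics/side2.png')[190:300,220:340]
cv2.imwrite('pics/s2c.png',cv2.resize(w,None,fx=5,fy=5,interpolation=2))"
```

```text
2.325 [np.float64(0.56383), np.float64(0.06941), np.float64(0.15351)] [np.float64(0.23793), np.float64(0.753293), np.float64(0.584772), np.float64(0.184337)] [-0.027   0.2882  1.9123 -0.3673  0.3639  0.529 ] [-0.622   0.0347 -0.0433] 0.5978380203449299
```

View pics/wrist2.png

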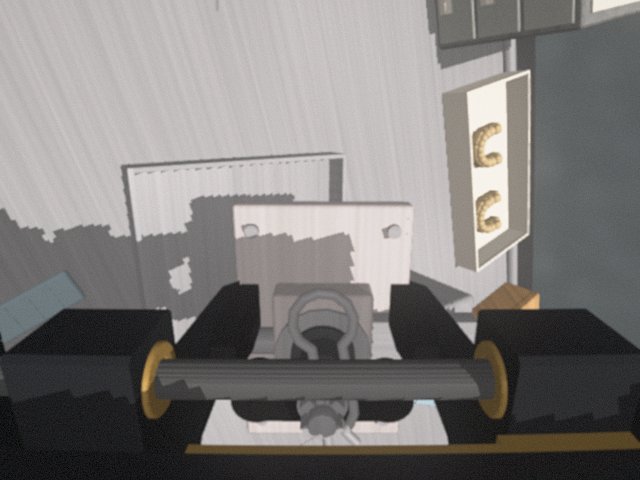

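View pics/s2c.png

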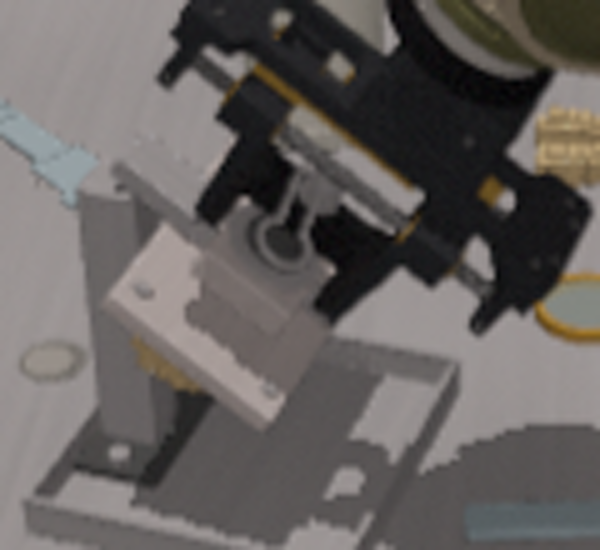

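>>> carry_out(
  steps=[
    [0,0,0,0,0,0,0.0],
    [0,0,0,0,0,0,0.0],
    [0,0,0,0,0,0,0.0],
    [0,0,0,0,0,0,0.0],
    [0,0,0,0,0,0,0.0],
  ],
  squeeze=30,
)

```text
time: 3.05
position: [0.5638, 0.0695, 0.1528]
ee_rot: [0.238, 0.753, 0.585, 0.184]
contact_force: [-0.9, 0.5, -0.5]
gripper_width: 0.288
```

```bash
python3 snap.py 3 wrist
```

```text
3.05 [np.float64(0.56384), np.float64(0.06946), np.float64(0.15283)] [np.float64(0.237649), np.float64(0.75337), np.float64(0.584879), np.float64(0.184049)] [-0.0269  0.2895  1.9124 -0.3677  0.3634  0.5295] [-0.8534  0.4513 -0.4601] 0.28814272814890907
```

View pics/wrist3.png

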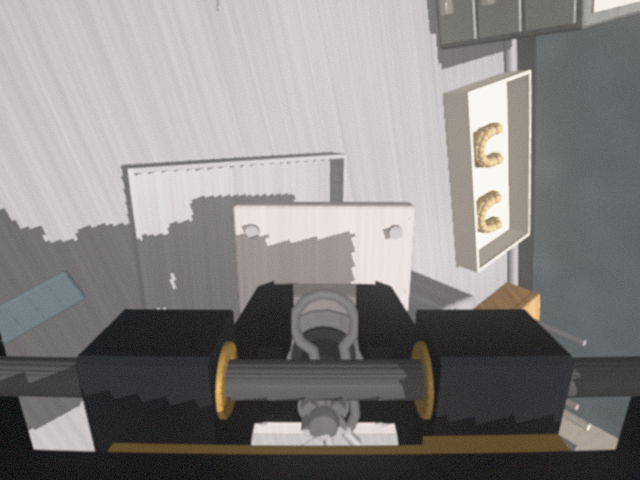

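>>> carry_out(
  steps=[
    [0,0,5,0,3,0,0.0],
    [0,0,0,0,0,0,0.0],
    [0,0,0,6,-0.5,0,0.0],
    [0,0,0,6,-0.5,0,0.0],
    [0,0,0,6,-0.5,0,0.0],
    [0,0,0,6,-0.5,0,0.0],
  ],
)

```text
time: 3.85
position: [0.5723, 0.0928, 0.1544]
ee_rot: [0.229, 0.778, 0.552, 0.194]
contact_force: [-0.5, -0.2, -1.1]
gripper_width: 0.287
```

```bash
python3 snap.py 4 wrist side;  python3 -c "
import cv2
w=cv2.imread('pics/side4.png')[190:300,220:340]
cv2.imwrite('pics/s4c.png',cv2.resize(w,None,fx=5,fy=5,interpolation=2))"
```

```text
3.85 [np.float64(0.57225), np.float64(0.0928), np.float64(0.15443)] [np.float64(0.229246), np.float64(0.778084), np.float64(0.551662), np.float64(0.194165)] [ 0.0271  0.3144  1.8711 -0.4211  0.3955  0.708 ] [-0.4871 -0.2083 -1.1086] 0.2873672500083225
```

View pics/wrist4.png

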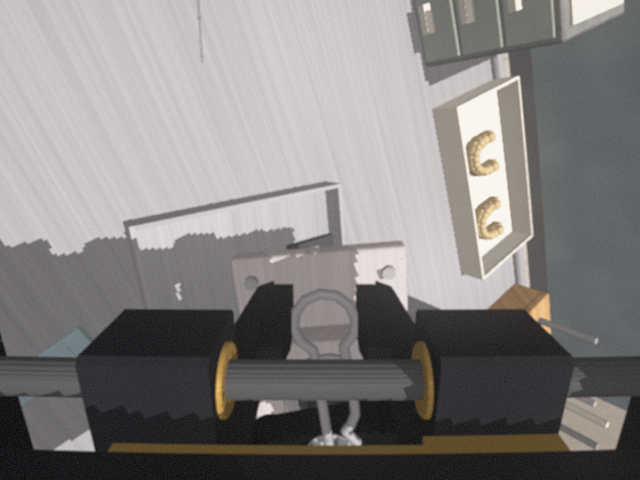

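View pics/s4c.png

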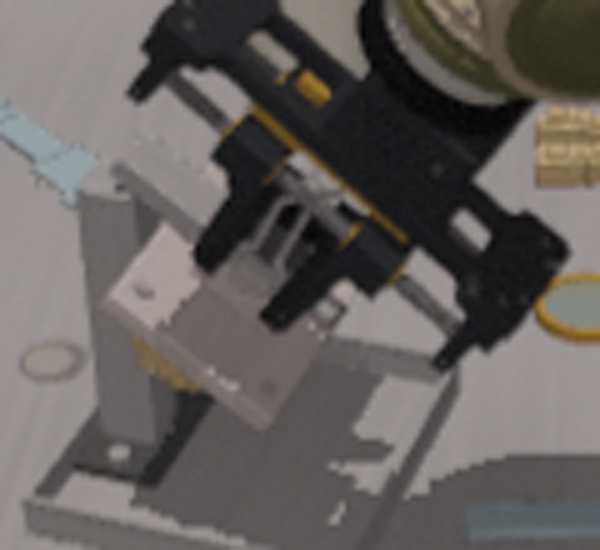

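>>> carry_out(
  steps=[
    [0,0,0,6,-0.5,0,0.0],
    [0,0,0,6,-0.5,0,0.0],
    [0,0,0,6,-0.5,0,0.0],
    [0,0,0,8,-0.5,0,0.0],
    [0,0,0,8,-0.5,0,0.0],
    [0,0,0,8,-0.5,0,0.0],
    [0,0,0,6,-0.5,0,0.0],
    [0,0,0,0,0,0,0.0],
    [0,0,0,0,0,0,0.0],
  ],
)

```text
time: 5.08
position: [0.5847, 0.1385, 0.1549]
ee_rot: [0.229, 0.778, 0.551, 0.194]
contact_force: [0.8, -0.1, -0.6]
gripper_width: 0.286
```

```bash
python3 snap.py 5 wrist side scene;  python3 -c "
import cv2,numpy as np
w=cv2.imread('pics/side5.png')[190:300,220:340];s=cv2.imread('pics/scene5.png')[215:325,280:400]
cv2.imwrite('pics/s5c.png',np.hstack([cv2.resize(x,(400,370),interpolation=2) for x in (w,s)]))"
```

```text
5.075 [np.float64(0.5847), np.float64(0.13855), np.float64(0.15492)] [np.float64(0.229384), np.float64(0.778189), np.float64(0.55146), np.float64(0.194156)] [ 0.1262  0.3649  1.7951 -0.5023  0.4551  0.8589] [ 0.8185 -0.1225 -0.6212] 0.28599452477685366
```

View pics/wrist5.png

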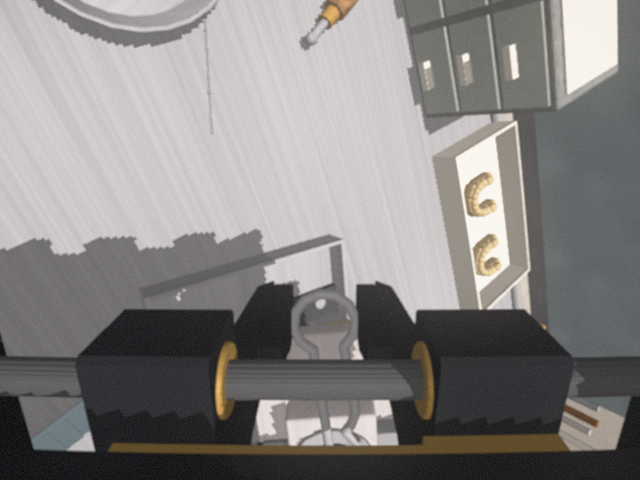

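View pics/s5c.png

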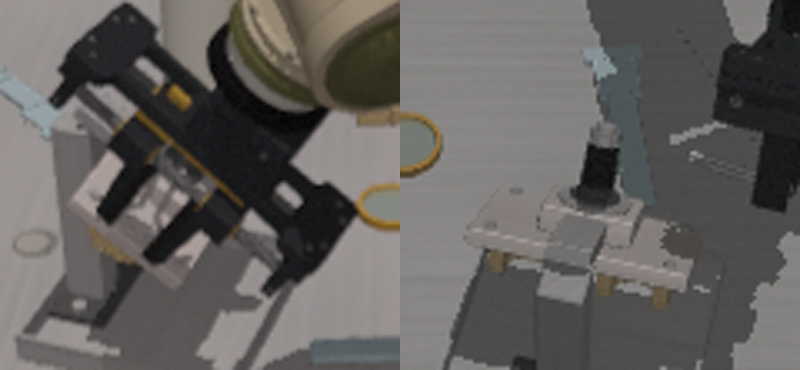

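View pics/scene5.png

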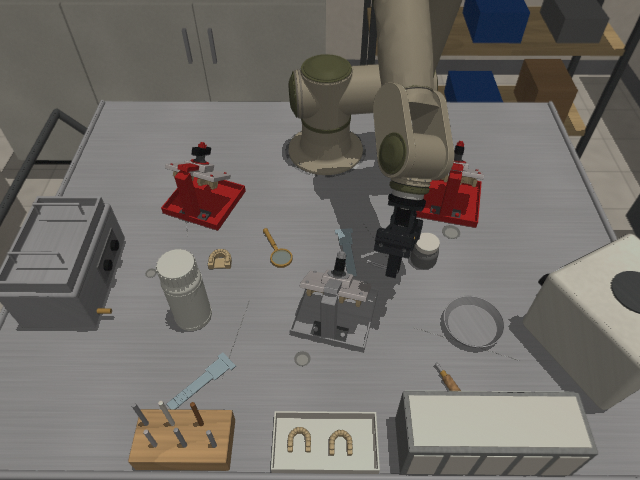

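```bash
python3 - <<'E'
import cv2,numpy as np
w=cv2.imread('pics/side0.png')[330:480,30:290];s=cv2.imread('pics/scene0.png')[220:410,430:640]
cv2.imwrite('pics/dev.png',np.hstack([cv2.resize(x,(400,360),interpolation=2) for x in (s,w)]))
from h import *
np.set_printoptions(precision=4,suppress=True)
print('knob',tri([ray('scene',(544,280)),ray('side',(222,385))]))
for z in (0,.1,.2):print('dev bottom-left',plane(ray('scene',(527,318)),z), plane(ray('scene',(610,402)),z))
print('drawer front top-left corners z?',[plane(ray('scene',(410,395)),z) for z in (.05,.08,.1)],plane(ray('scene',(585,392)),.1))
print('pot',plane(ray('scene',(427,243)),.072))
print('burnisher',plane(ray('scene',(436,366)),.01))
E
```

```text
knob (array([0.5931, 0.4543, 0.149 ]), [np.float64(0.20738467254109944), np.float64(0.20738467254102957)])
dev bottom-left [0.592  0.4645 0.    ] [0.7918 0.5841 0.    ]
dev bottom-left [0.6546 0.4186 0.1   ] [0.8348 0.5265 0.1   ]
dev bottom-left [0.7171 0.3727 0.2   ] [0.8779 0.469  0.2   ]
drawer front top-left corners z? [array([0.802 , 0.1677, 0.05  ]), array([0.8152, 0.1624, 0.08  ]), array([0.8241, 0.1588, 0.1   ])] [0.8157 0.4867 0.1   ]
pot [0.4286 0.2444 0.072 ]
burnisher [0.719  0.2369 0.01  ]
```

View pics/dev.png

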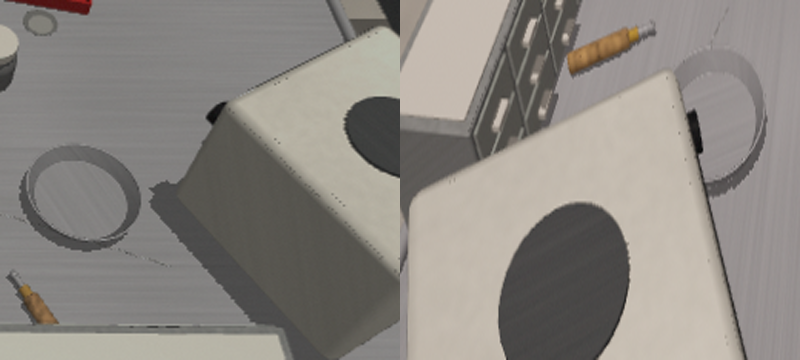

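```bash
python3 - <<'E'
from h import *
np.set_printoptions(precision=4,suppress=True)
o=robot.get_obs();P=o['position'];M=rot(o['ee_rot'])
x=M[:,0].copy();x[2]=0;x/=np.linalg.norm(x);z=np.array([0,0,-1.]);N=np.column_stack([x,np.cross(z,x),z])
print('azim',np.degrees(np.arctan2(x[1],x[0])))
print('turn',R.from_matrix(M.T@N).as_rotvec(degrees=True))
D=np.array([.6155,.3335,0]);T=D+.020*x;T[2]=.12
print('T',T,'raise',M.T@[0,0,.06]*1e3,'then',M.T@(T+[0,0,P[2]+.06-.12]-P-[0,0,.06])*1e3)
E
```

```text
azim 71.51936427097222
turn [34.8795 -2.7379 -0.8603]
T [0.6218 0.3525 0.12  ] raise [  2.9579  34.2755 -49.1573] then [214.4943 -32.8572 -10.0036]
```

>>> carry_out(
  steps=[
    [0,0,0,1,11,-16,0.0],
    [0,0,0,1,11,-16,0.0],
    [0,0,0,1,12,-17,0.0],
    [0,0,0,30,-5,-2,0.0],
    [0,0,0,30,-5,-1,0.0],
    [0,0,0,30,-5,-1,0.0],
    [0,0,0,31,-5,-2,0.0],
    [0,0,0,31,-4,-1,0.0],
    [0,0,0,31,-4,-1,0.0],
    [0,0,0,31,-5,-2,0.0],
    [8.7,-0.7,-0.2,0,0,0,0.0],
    [8.7,-0.7,-0.2,0,0,0,0.0],
  ],
)

```text
time: 6.72
position: [0.621, 0.3531, 0.2148]
ee_rot: [0.114, 0.804, 0.575, 0.097]
contact_force: [-0.8, -0.4, -0.3]
gripper_width: 0.292
```

>>> carry_out(
  steps=[
    [8.7,-0.7,-0.2,0,0,0,0.0],
    [8.7,-0.7,-0.2,0,0,0,0.0],
    [0,0,0,0,0,25,0.0],
    [0,0,0,0,0,25,0.0],
    [0,0,0,0,0,25,0.0],
    [0,0,0,0,0,25,0.0],
    [0,0,0,0,0,0,0.0],
    [0,0,0,0,0,0,0.0],
  ],
)

```text
time: 7.72
position: [0.622, 0.3523, 0.1159]
ee_rot: [0.001, 0.812, 0.584, 0.001]
contact_force: [0.2, -0.1, 0.2]
gripper_width: 0.291
```

```bash
python3 snap.py 6 wrist side scene;  python3 -c "
import cv2,numpy as np
w=cv2.imread('pics/side6.png')[280:440,140:340];s=cv2.imread('pics/scene6.png')[240:380,400:560]
cv2.imwrite('pics/s6c.png',np.hstack([cv2.resize(x,(400,340),interpolation=2) for x in (w,s)]))"
```

```text
7.725 [np.float64(0.62201), np.float64(0.35234), np.float64(0.11589)] [np.float64(0.001005), np.float64(0.8118), np.float64(0.583935), np.float64(0.000949)] [ 0.3525  0.8412  0.9635 -0.0015  1.3345  0.6765] [ 0.1732 -0.07    0.2083] 0.29080148186445126
```

View pics/wrist6.png

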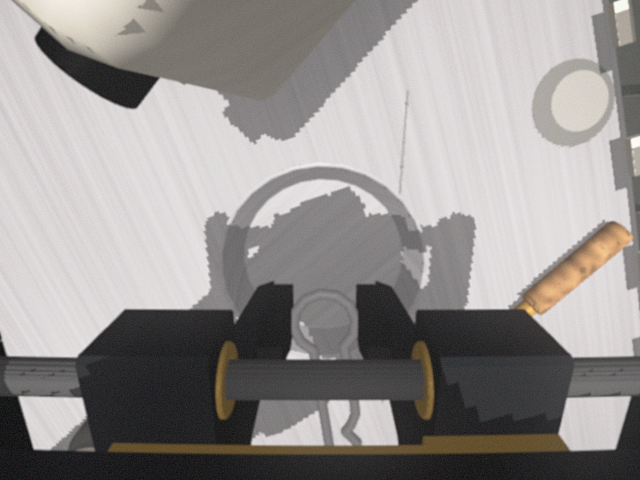

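View pics/s6c.png

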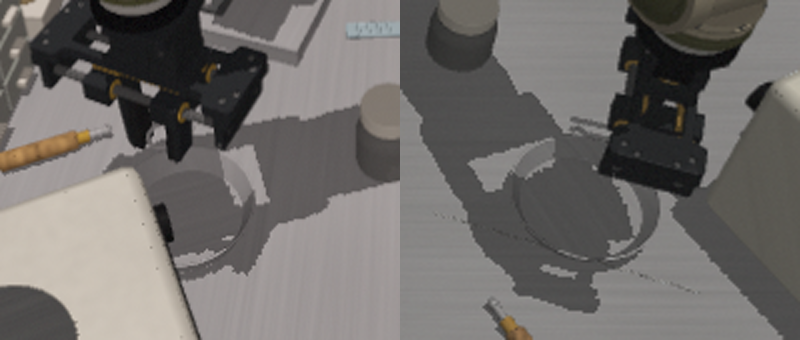

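```bash
python3 - <<'E'
from h import *
np.set_printoptions(precision=4,suppress=True)
o=robot.get_obs();P=o['position'];q=o['ee_rot'];M=rot(q)
for uv in [(323,165),(222,250),(426,250),(323,178)]:
  x=plane(ray('wrist',uv,P,q),.024);print(uv,x,'tool',M.T@(x-P)*1e3)
w=cv2.imread('pics/wrist6.png')[150:460,200:450];cv2.imwrite('pics/w6c.png',cv2.resize(w,None,fx=1.9,fy=1.9))
s=cv2.imread('pics/scene6.png')[275:345,450:530];cv2.imwrite('pics/sc6c.png',cv2.resize(s,None,fx=7,fy=7,interpolation=2))
E
```

```text
(323, 165) [0.6362 0.3966 0.024 ] tool [46.3735 -0.803  91.9283]
(222, 250) [0.5583 0.3662 0.024 ] tool [ -7.196  -64.9771  91.7083]
(426, 250) [0.6813 0.3249 0.024 ] tool [-7.2316 64.7655 92.0927]
(323, 178) [0.6337 0.3892 0.024 ] tool [38.5946 -0.8025 91.924 ]
```

View pics/w6c.png

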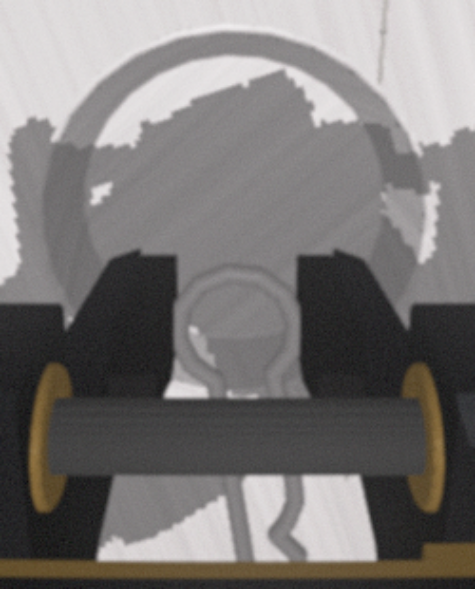

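View pics/sc6c.png

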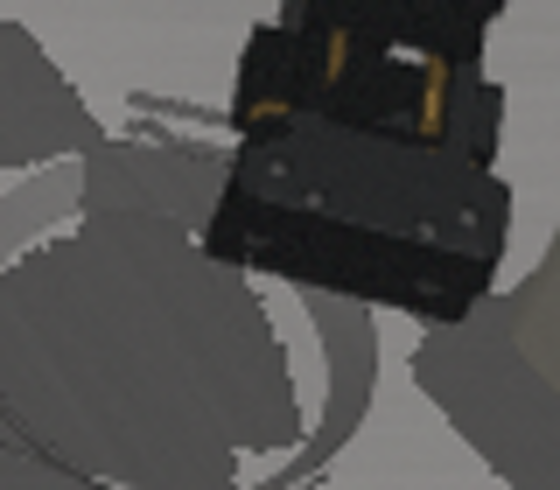

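```bash
python3 - <<'E'
from h import *
np.set_printoptions(precision=4,suppress=True)
o=robot.get_obs();P=o['position'];q=o['ee_rot'];M=rot(q)
for uv in [(468.3,288.9),(468.3,293)]:
  O,v=ray('scene',uv)
  for x0 in (-.048,-.055):
    t=((P-O)@M[:,0]+x0)/(v@M[:,0]);print(uv,M.T@(O+t*v-P)*1e3)
# loop centre crop (237,330)/1.9
for h in (.005,.0115,.02):
  O,v=ray('wrist',(200+237/1.9,150+330/1.9),P,q);t=((P-O)@M[:,2]-h)/(v@M[:,2]);print(M.T@(O+t*v-P)*1e3)
O,v=ray('wrist',(200+245/1.9,150+555/1.9),P,q)
for h in (0.,.01,.02): t=((P-O)@M[:,2]-h)/(v@M[:,2]);print('leg',M.T@(O+t*v-P)*1e3)
E
```

```text
(468.3, 288.9) [-48.     -62.9741  64.8916]
(468.3, 288.9) [-55.      -7.9471  -5.5597]
(468.3, 293) [-48.     -38.5859  48.0064]
(468.3, 293) [-55.      14.6707 -21.2192]
[-4.7474  0.1288 -5.    ]
[ -1.0626   0.1126 -11.5   ]
[  3.7561   0.0914 -20.    ]
leg [-69.267    2.1676   0.    ]
leg [-59.3581   2.0034 -10.    ]
leg [-49.4493   1.8392 -20.    ]
```

>>> carry_out(
  steps=[
    [0,0,0,0,0,25,0.0],
    [0,0,0,0,0,25,0.0],
    [0,0,0,0,0,25,0.0],
    [0,0,0,0,0,15,0.0],
    [0,0,0,0,0,10,0.0],
    [0,0,0,0,0,6,0.0],
    [0,0,0,0,0,0,0.0],
    [0,0,0,0,0,0,0.0],
    [0,0,0,0,0,0,0.0],
  ],
)

```text
time: 9.0
position: [0.6219, 0.3522, 0.0091]
ee_rot: [0.001, 0.812, 0.584, 0.001]
contact_force: [-0.4, -0.4, 0.6]
gripper_width: 0.287
```

```bash
python3 snap.py 7 wrist scene;  python3 -c "
import cv2,numpy as np
w=cv2.imread('pics/wrist7.png')[150:460,150:500];s=cv2.imread('pics/scene7.png')[270:350,430:530]
cv2.imwrite('pics/s7c.png',np.hstack([cv2.resize(x,(400,340),interpolation=2) for x in (w,s)]))"
```

```text
9.0 [np.float64(0.62186), np.float64(0.35221), np.float64(0.00914)] [np.float64(0.000869), np.float64(0.811772), np.float64(0.583974), np.float64(0.000502)] [ 0.3524  0.9541  1.038  -0.0015  1.1481  0.6766] [-0.3945 -0.367   0.5712] 0.28744039846996716
```

View pics/s7c.png

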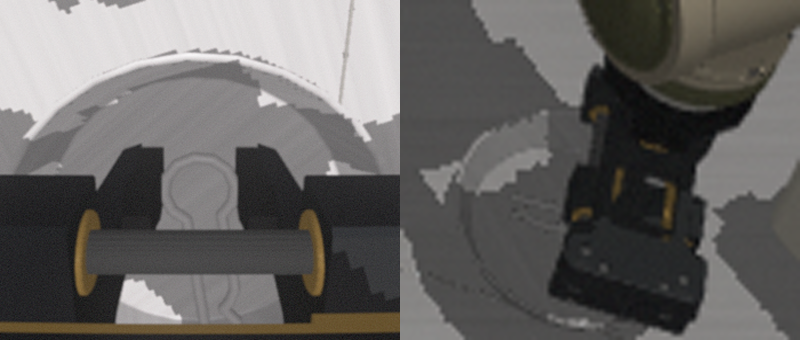

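Clip is held inside the dish; open gently.

>>> carry_out(
  steps=[
    [0,0,0,0,0,0,0.43],
    [0,0,0,0,0,0,0.43],
    [0,0,0,0,0,0,0.43],
    [0,0,0,0,0,0,0.43],
    [0,0,0,0,0,-20,0.43],
    [0,0,0,0,0,-30,0.43],
    [0,0,0,0,0,-50,0.43],
    [0,0,0,0,0,-50,0.43],
    [0,0,0,0,0,0,0.43],
  ],
)

```text
time: 10.22
position: [0.623, 0.353, 0.1653]
ee_rot: [0.002, 0.812, 0.584, 0.005]
contact_force: [-0.9, 0.1, -0.9]
gripper_width: 0.428
```

```bash
python3 snap.py 8 wrist scene;  python3 -c "
import cv2,numpy as np
w=cv2.imread('pics/wrist8.png')[150:460,150:500];s=cv2.imread('pics/scene8.png')[270:370,420:540]
cv2.imwrite('pics/s8c.png',np.hstack([cv2.resize(x,(400,340),interpolation=2) for x in (w,s)]))"
```

```text
10.225 [np.float64(0.62303), np.float64(0.353), np.float64(0.16529)] [np.float64(0.002094), np.float64(0.81173), np.float64(0.584008), np.float64(0.005014)] [ 0.3528  0.8024  0.9061 -0.0014  1.4223  0.6765] [-0.9295  0.1226 -0.9408] 0.4275997589500881
```

View pics/s8c.png

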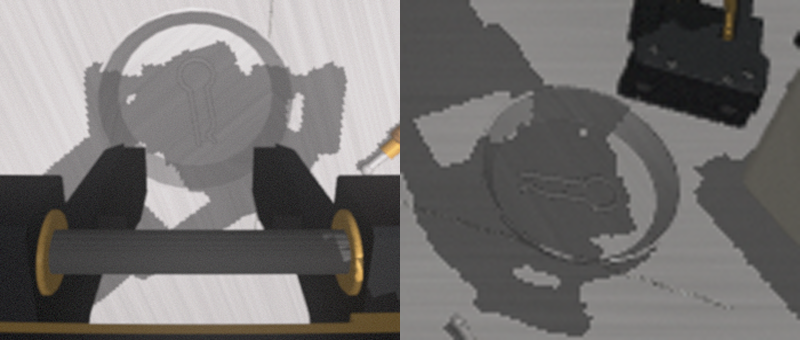

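```bash
cat > plan.py <<'E'
from h import *
np.set_printoptions(precision=3,suppress=True)
psi=np.radians(-14.3);S=np.array([[np.cos(psi),-np.sin(psi),0],[np.sin(psi),np.cos(psi),0],[0,0,1]]);C=np.array([.588,.0237,0])
s,c=np.sin(np.radians(35)),np.cos(np.radians(35))
n=S@[-s,0,c];u=S@[c,0,s];l=S[:,1];o=C+[0,0,.105]
E
python3 - <<'E'
from plan import *
b=robot.get_obs();P=b['position'];M=rot(b['ee_rot'])
N=np.column_stack([u,-l,-n]); rv=R.from_matrix(M.T@N).as_rotvec(degrees=True)
T=o+n*.131
print('T',T,'shift',M.T@(T-P)*1e3,'turn',rv,np.linalg.norm(rv),'canister',plane(ray('scene',(178,260)),.198))
E
```

```text
T [0.515 0.042 0.212] shift [-327.732   -2.04   -52.784] turn [-26.024  28.046  82.889] 91.2929872530038 canister [ 0.583 -0.299  0.198]
```

>>> carry_out(
  steps=[
    [0,0,0,0,0,-26,0.5],
    [0,0,0,0,0,-27,0.5],
    [0,0,0,-33,0,0,0.5],
    [0,0,0,-33,0,0,0.5],
    [0,0,0,-33,0,0,0.5],
    [0,0,0,-33,0,0,0.5],
    [0,0,0,-33,0,0,0.5],
    [0,0,0,-33,-1,0,0.5],
    [0,0,0,-33,-1,0,0.5],
    [0,0,0,-33,0,0,0.5],
    [0,0,0,-33,0,0,0.5],
    [0,0,0,-31,0,0,0.5],
  ],
)

```text
time: 11.82
position: [0.5142, 0.0411, 0.2108]
ee_rot: [-0.0, 0.812, 0.584, -0.001]
contact_force: [-0.0, -0.9, -0.3]
gripper_width: 0.5
```

>>> carry_out(
  steps=[
    [-2.6,2.8,8.3,0,0,0,0.5],
    [-2.6,2.8,8.3,0,0,0,0.5],
    [-2.6,2.8,8.3,0,0,0,0.5],
    [-2.6,2.8,8.3,0,0,0,0.5],
    [-2.6,2.8,8.3,0,0,0,0.5],
    [-2.6,2.8,8.3,0,0,0,0.5],
    [-2.6,2.8,8.3,0,0,0,0.5],
    [-2.6,2.8,8.3,0,0,0,0.5],
    [-2.6,2.8,8.3,0,0,0,0.5],
    [-2.6,2.8,8.2,0,0,0,0.5],
    [0,0,0,0,0,0,0.5],
    [0,0,0,0,0,0,0.5],
  ],
)

```text
time: 13.32
position: [0.5151, 0.0418, 0.2114]
ee_rot: [0.038, 0.948, -0.112, 0.295]
contact_force: [0.0, -0.2, -0.2]
gripper_width: 0.498
```

```bash
python3 snap.py 9 wrist
```

```text
13.325 [np.float64(0.51511), np.float64(0.04182), np.float64(0.21144)] [np.float64(0.038331), np.float64(0.948307), np.float64(-0.111536), np.float64(0.294627)] [-0.1074  0.0846  1.981  -0.1701  0.4831  1.8241] [ 0.0346 -0.1675 -0.1703] 0.4979970123860172
```

View pics/wrist9.png

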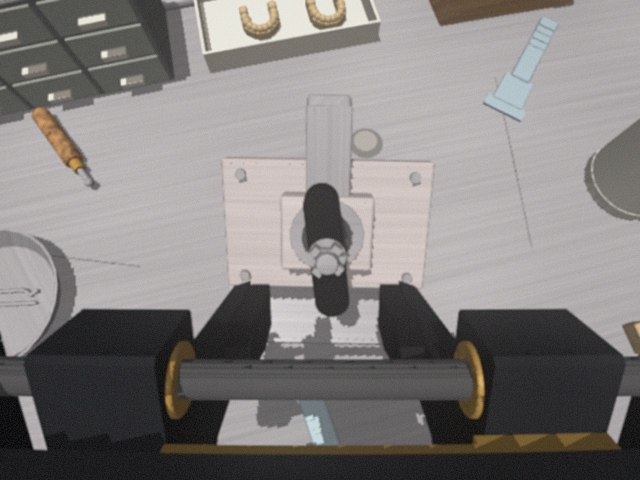

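```bash
python3 - <<'E'
from plan import *
b=robot.get_obs();P=b['position'];q=b['ee_rot'];M=rot(q)
for uv,h in [((327,264),.0842),((320,190),.072),((333,310),.072)]:
  O,v=ray('wrist',uv,P,q)
  x=O+v*((o-O)@n+h)/(v@n);print(uv,'u,l',(x-o)@u*1e3,(x-o)@l*1e3,'tool',M.T@(x-P)*1e3)
print(M.T@np.column_stack([u,-l,-n]))
E
python3 -c "
import cv2
w=cv2.imread('pics/wrist9.png')[170:330,230:430]
cv2.imwrite('pics/w9c.png',cv2.resize(w,None,fx=3.5,fy=3.5,interpolation=2))"
```

```text
(327, 264) u,l -0.9227155115755855 -0.9003229855835038 tool [-0.338  0.413 46.104]
(320, 190) u,l 35.490904450465216 3.2933727892642377 tool [36.216 -3.254 58.052]
(333, 310) u,l -33.917939824460696 -4.935537557905422 tool [-33.299   4.009  58.531]
[[ 1.    -0.014  0.007]
 [ 0.014  1.     0.002]
 [-0.007 -0.002  1.   ]]
```

View pics/w9c.png

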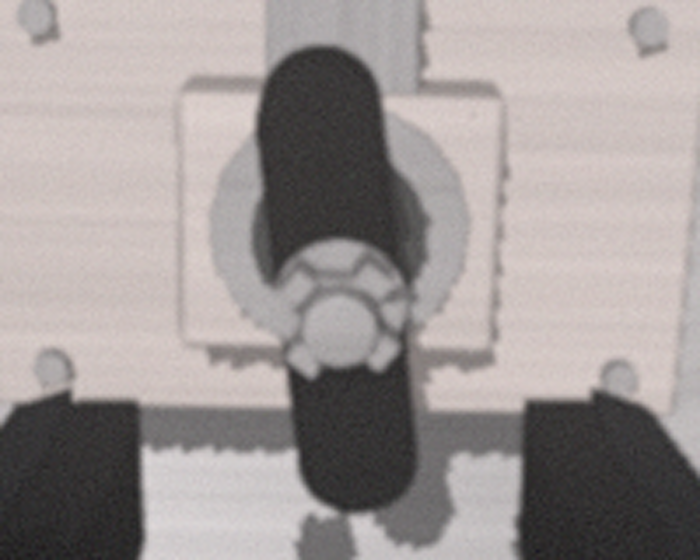

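>>> carry_out(
  steps=[
    [0,0,-6,0,0.4,0,0.5],
    [0,0,0,0,0,20,0.5],
    [0,0,0,0,0,20,0.5],
    [0,0,0,0,0,20,0.5],
    [0,0,0,0,0,14,0.5],
    [0,0,0,0,0,5,0.5],
    [0,0,0,0,0,0,0.5],
    [0,0,0,0,0,0,0.0],
    [0,0,0,0,0,0,0.0],
    [0,0,0,0,0,0,0.0],
    [0,0,0,0,0,0,0.0],
    [0,0,0,0,0,0,0.0],
  ],
  squeeze=20,
)

```text
time: 14.88
position: [0.5585, 0.0299, 0.1473]
ee_rot: [0.054, 0.952, -0.064, 0.293]
contact_force: [-4.4, -6.4, 4.4]
gripper_width: 0.225
```

```bash
python3 snap.py 10 wrist side; python3 -c "
import cv2,numpy as np
w=cv2.imread('pics/wrist10.png')[200:440,180:500];s=cv2.imread('pics/side10.png')[190:300,220:340]
cv2.imwrite('pics/w10c.png',np.hstack([cv2.resize(x,(400,340),interpolation=2) for x in (w,s)]))"
```

```text
14.875 [np.float64(0.55851), np.float64(0.02987), np.float64(0.14726)] [np.float64(0.053994), np.float64(0.952451), np.float64(-0.063679), np.float64(0.29303)] [-0.124   0.2741  1.9504 -0.2251  0.3232  1.7721] [-4.41   -6.3877  4.4381] 0.22515657572651931
```

View pics/w10c.png

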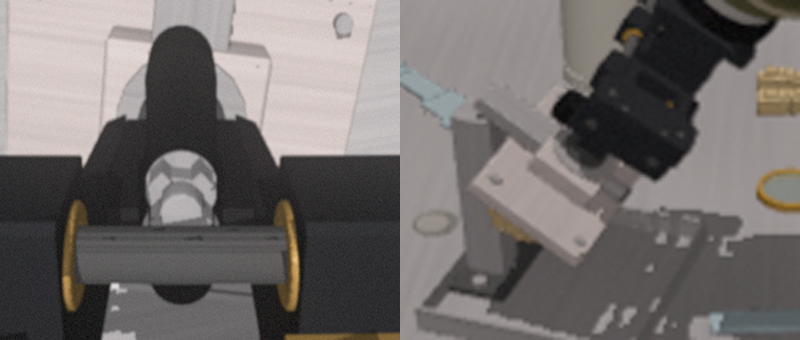

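>>> carry_out(
  steps=[
    [0,0,-8,0,0,0,0.0],
    [0,0,-8,0,0,0,0.0],
    [0,0,-8,0,0,0,0.0],
    [0,0,-8,0,0,0,0.0],
    [0,0,0,0,0,0,0.0],
  ],
)

```text
time: 15.6
position: [0.5584, 0.0304, 0.1471]
ee_rot: [0.132, 0.933, 0.201, 0.267]
contact_force: [-5.5, -1.3, 5.4]
gripper_width: 0.223
```

```bash
python3 snap.py 11 wrist; python3 -c "
from h import *
print(robot.get_obs()['wrist_torque'])"
```

```text
15.6 [np.float64(0.55845), np.float64(0.03039), np.float64(0.14709)] [np.float64(0.132204), np.float64(0.933217), np.float64(0.200946), np.float64(0.266924)] [-0.1232  0.2743  1.9506 -0.2246  0.323   1.2148] [-5.5102 -1.3053  5.3541] 0.22342722820678396
[-0.26145068  0.68727852 -0.25614325]
```

View pics/wrist11.png

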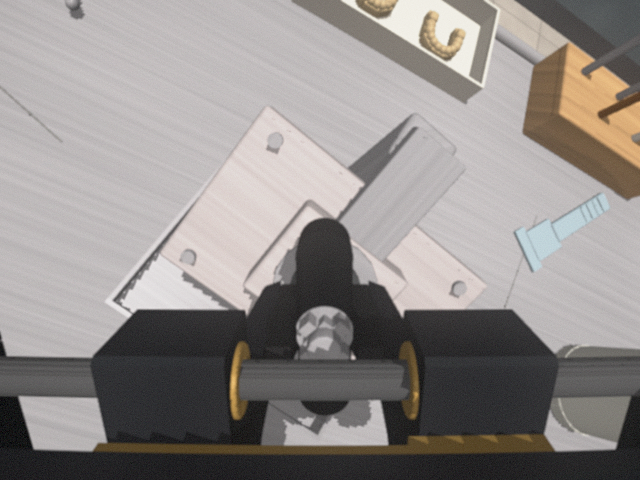

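Knob follows (~38°). Continue to ~77°.

>>> carry_out(
  steps=[
    [0,0,-8,0,0,0,0.0],
    [0,0,-8,0,0,0,0.0],
    [0,0,-8,0,0,0,0.0],
    [0,0,-8,0,0,0,0.0],
    [0,0,-6,0,0,0,0.0],
    [0,0,-2,0,0,0,0.0],
    [0,0,0,0,0,0,0.0],
    [0,0,0,0,0,0,0.0],
  ],
)

```text
time: 16.65
position: [0.5581, 0.0308, 0.1468]
ee_rot: [0.215, 0.809, 0.507, 0.206]
contact_force: [-8.5, 1.9, 6.2]
gripper_width: 0.225
```

```bash
python3 snap.py 12 wrist; python3 -c "
from h import *
print(robot.get_obs()['wrist_torque'])"
```

```text
16.65 [np.float64(0.55806), np.float64(0.03083), np.float64(0.14676)] [np.float64(0.214615), np.float64(0.809206), np.float64(0.506724), np.float64(0.205807)] [-0.1226  0.2743  1.9512 -0.2234  0.3234  0.5196] [-8.5131  1.9105  6.2216] 0.22547518574197345
[ 0.41224434  0.82797188 -0.44703203]
```

View pics/wrist12.png

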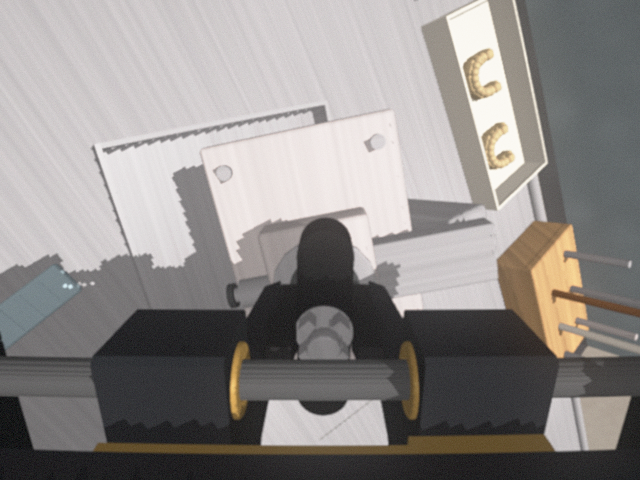

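```bash
python3 - <<'E'
from plan import *
M=rot(robot.get_obs()['ee_rot']);x=M[:,0];print(np.arctan2(x@l,x@u))
E
```

```text
1.3679559724930461
```

>>> carry_out(
  steps=[
    [0,0,0,0,0,0,0.5],
    [0,0,0,0,0,0,0.5],
    [0,0,0,0,0,0,0.5],
    [0,0,0,0,0,0,0.5],
    [0,0,0,0,0,-20,0.5],
    [0,0,0,0,0,-30,0.5],
    [0,0,0,0,0,-30,0.5],
    [0,0,0,0,0,-20,0.5],
    [0,0,0,0,0,0,0.5],
    [0,0,0,0,0,0,0.5],
  ],
)

```text
time: 17.95
position: [0.5036, 0.0443, 0.2283]
ee_rot: [0.215, 0.808, 0.508, 0.205]
contact_force: [0.9, -0.3, -0.8]
gripper_width: 0.497
```

```bash
python3 snap.py 13 wrist scene; python3 -c "
import cv2,numpy as np
s=cv2.imread('pics/scene13.png')[270:370,420:540]
cv2.imwrite('pics/s13c.png',cv2.resize(s,(600,500),interpolation=2))"
```

```text
17.95 [np.float64(0.50358), np.float64(0.04429), np.float64(0.22828)] [np.float64(0.215275), np.float64(0.808102), np.float64(0.508431), np.float64(0.205248)] [-0.1035  0.036   1.9836 -0.1625  0.5286  0.4596] [ 0.8704 -0.3139 -0.8136] 0.49724443349412173
```

View pics/wrist13.png

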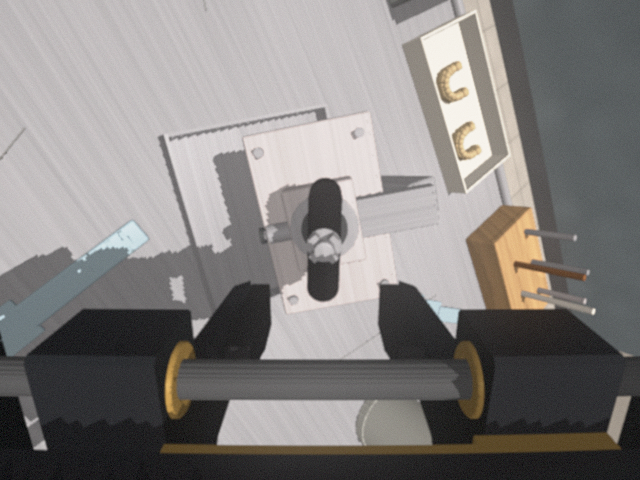

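View pics/scene13.png

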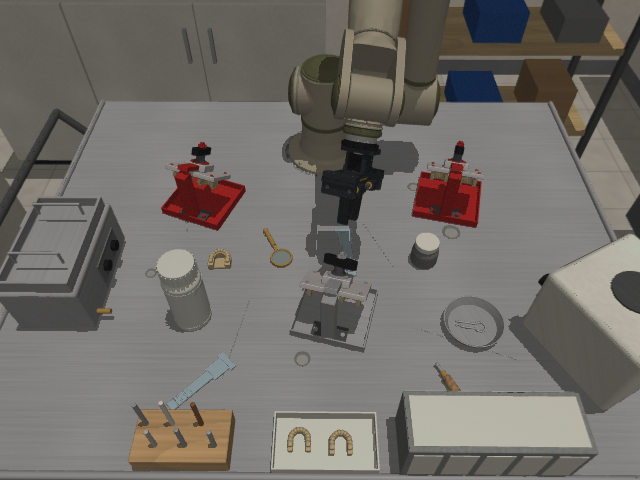

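View pics/s13c.png

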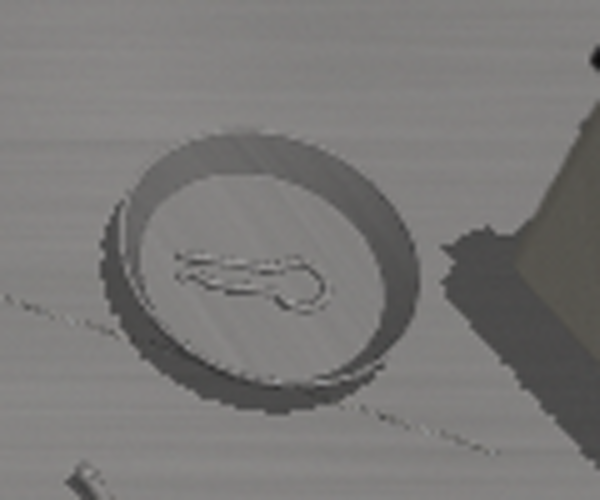

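```bash
python3 - <<'E'
from plan import *
b=robot.get_obs();P=b['position'];q=b['ee_rot']
pt=[]
for uv in [(325,186),(323,294)]:
  O,v=ray('wrist',uv,P,q); pt.append(O+v*((o-O)@n+.072)/(v@n))
d=pt[0]-pt[1];print('len',np.linalg.norm(d),'angle',np.arctan2(d@l,d@u))
for nm,uv in [('loop',(420+300/5,270+283/5)),('tip',(420+178/5,270+273/5)),('tip2',(420+178/5,270+255/5))]:
  x=plane(ray('scene',uv),.006);print(nm,x,np.linalg.norm(x[:2]-[.6155,.3335]))
E
```

```text
len 0.06755455142589967 angle 1.3551495221757968
loop [0.619 0.35  0.006] 0.017192282001499918
tip [0.614 0.296 0.006] 0.03737298325530941
tip2 [0.605 0.298 0.006] 0.03738231745527364
```

Everything checks out, so I'm handing in.

```bash
python3 -c "
from plant import robot
print(robot.job_done(), robot.get_obs()['time'])"
```

```text
the job is handed in; nothing more can be done
the job is handed in; nothing more can be done
```

The job is done and handed in at about 18 s of the 56 s allowed. The hand-in gives no verdict.

**What I did:** I gripped the clip by its loop and pulled it sideways out of the stud. I lowered it into the round dish, with the finger ends about 5 mm above the dish floor, and only then let go. Then I gripped the bar knob and turned it anticlockwise to the open stop, released it and backed off.

**Last checks before hand-in:**
- **Clip:** it lies flat in the dish. The loop is about 17 mm from the dish's middle (limit 50) and the leg end about 37 mm (limit 60).
- **Knob:** after release the bar measured about 1.355 rad, against the stop at 1.35.
- **Gripper:** it is open, clear of everything and holding nothing.
- **Bystanders:** none looks moved in the scene picture. I compared this by eye and did not measure it.

**Disagreements:**
- When I first looked, the clip had sagged about 6 mm down the slope from its nominal place. I used the measured position and straightened the clip before pulling.
- After the clip was out, the knob stood at about 0.1 rad instead of 0. That is within the stated play.

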